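Lift the trailer drawbar off its hitch ball

ROBOT

A 6-joint arm with a two-finger parallel gripper is mounted at the origin on the work surface. World frame = base frame: x ahead of the robot, y to its left, z up, the work surface at z = 0. Lengths are in mm, angles in rad, forces in N, time in s.
With the tool pointing down it reaches from about 300 to 775 mm from the base axis. Payload 14.6 kg.
Tool frame: the origin (TCP) lies at the centre of the arm's flange, where the gripper is bolted on; the fingertips stand 199 mm ahead of it and the grasp point (between the pads) lies 180 mm ahead of it; z points along the fingers, y is the line along which they close (so a half turn about z gives the same grasp; the last joint's range is limited). The gripper opens to 94 mm and grips with 3 to 60 N. Pads are 16 mm wide; open, the fingers measure 119 mm over their backs; the gripper's body (75 mm by 177 mm) begins 78 mm behind the grasp point.
Start: joints at [1.183, 0.3, 1.521, -0, 1.321, -0.067], TCP at [173.427, 521.933, 404.646] pointing down, gripper open.
Joint ranges: [-3.03, 3.03], [-0.79, 2.21], [0.23, 2.52], [-1.04, 4.18], [0, 3.07], [-2.55, 2.55]. Speed limits (rad/s): [2.22, 2.22, 2.57, 3.14, 3.14, 3.14].

INTERFACE

Orientations are given as [roll, pitch, yaw] about the fixed x, y, z axes, in that order (R = Rz(yaw) Ry(pitch) Rx(roll)).
In Python, from cell import manip, optics, workorder gives the robot as it stands.
- The arm moves only by the tool step_arm, never from a script. Its argument "increments" is a list that holds one entry, the list of rows, each a list of 7 numbers: the turn, a rotation vector about the tool's x, y, z as a fraction of full scale, then the shift along the tool's x, y, z as a fraction of full scale, then the closure, from -1 (fully open) to 1 (shut). In form: [[[wx, wy, wz, tx, ty, tz, fingers], ...]]. A call has 1 to 5 rows; each row shifts and turns the commanded pose from where the row before left it, along the tool's axes as they then stand; what a row does not reach is not made up. Full scale, the value 1, is 40 mm for a shift and 45 degrees for a turn. A row lasts 1/10 s, in which the tool goes at most 50 mm and 8.59 degrees, less where a joint would pass 70% of its speed; a pose out of reach is approached as far as the arm can. A call with a number of a shift or a turn outside -1 to 1 is refused whole. A call with a gripper value outside its range is refused whole. The fingers move at their own pace and stop on an object; "newtons" is the grip in N (left out, the last holds). Time passes only in rows, so rows that do not move let the fingers close. It gives the time, the measured TCP pose, the force, the opening and the grip force at its end, in the units of the state.
- manip.read_state(): the state, without advancing time (a new reading comes with each control period).
- optics.camera(name): name is "side" or "top" or "wrist"; returns a dict with "frame" (400x640x3 uint8, red, green, blue), "range_z" (400x640 float32, mm along the optical axis (not along the pixel's ray), 0 where there is no reading), "mtx" (3x3 intrinsics, pixels), "cam_to_world" (4x4, takes a point from camera to world coordinates). Camera axes: x right, y down, z forward; pixel columns grow to the right and rows downward; lengths in mm; the calibration is good to about 2 mm. A picture is of the moment at which its call begins.
- workorder.sign_off(): hands the job in; it is judged then, once.
The state is a dict: "clock": time; "joints": joint angles; "qd": joint speeds; "effort": joint torques, N m; "eef_pos": TCP position; "eef_rot": TCP orientation; "wrist_force": force on the tool from outside, world axes, zero at the start; "moment": the same for the moment, N m; "finger_gap": finger opening in mm; "finger_force": force on a finger pad.
Only numpy, scipy, OpenCV 4.12 (cv2) and the standard library are available. Lean on these libraries where they do the work, as an engineer would, in place of code of your own. Each camera call takes 0.05 s, during which the arm holds its last target. There are 200 camera calls.

TASK

Uncouple the bicycle trailer so that its hitch ball can be greased: pull the red latch tab sideways, away from the coupler and against its spring, until it is fully out, and only then lift the drawbar off the ball; do not wrench it against a closed latch. Raise the coupler at least 7 cm above where it sat and finish still holding it up there, steady, in the gripper. Leave the other things on the bench alone.

Things in the scene. Friction and masses are not known exactly. Their poses are not given: they have to be found in the camera images.
- trailer: Bicycle cargo trailer chassis without wheels (dark steel frame, plywood deck, 460 mm wide), standing fast on timber blocks. Origin on the bench top straight below the hitch ball; x runs back along the drawbar to the chassis, y to the side where the red latch tab is, z up.
- ball_mount: Steel ball mount bolted to the bench (foot plate 115 x 70 x 8 mm, bracket, neck 15 mm thick) with the 32 mm hitch ball on top. Fixed; same origin and axes as the trailer.
- ball_center (a point): Centre of the 32 mm hitch ball, 80 mm above the bench.
- socket_center (a point): Centre of the socket in the coupler head: coincides with ball_center while coupled and rises with the drawbar. Coupler head: grey steel shell 80 mm long, 56 mm wide (28 mm to each side of the socket), from 24 mm below to 21 mm above the socket centre, with a 12 mm dome on top.
- drawbar: Drawbar (30 mm square tube) with the grey coupler head, about 0.9 kg with the latch; origin at the socket centre, axes as the trailer's while coupled. It tilts about a level pivot bolt along trailer y, 300 mm behind the ball (trailer x = 300 mm) and 90 mm above the bench: a tilt of 0.25 rad lifts the coupler 75 mm; it can tilt to 0.9. It swings freely and drops when let go.
- latch (a joint): How far the latch is pulled out sideways along trailer +y, in m: 0 = shut, its fork under the ball holds the coupler down; above 0.017 the ball is free; 0.022 = stop, fully out. Its spring pulls it shut with 4 N at 0 and 8.4 N at 0.022. It can be pulled with the drawbar seated, and the drawbar can be lifted by the latch tab.
- latch_tab (a point): Grip point on the red upright finger tab of the latch: 10 mm thick (trailer y), 30 mm wide (trailer x); its top edge 15 mm above this point, the 36 mm wide latch plate 37 mm below. With the latch shut it lies 70 mm to trailer +y of the socket centre and 23 mm above it; it moves with latch and drawbar. Free gap between tab and coupler shell: 37 mm.
- grease_tub: White tub with green lid, 72 mm across, 62 mm high; origin at its underside. Leave alone.
- spanner: Steel spanner 170 mm long, lying on the bench. Leave alone.
- ball_cap: Black rubber ball cap, 44 mm across, 38 mm high; origin at its underside. Leave alone.
- spray_can: Yellow spray can, 54 mm across, 170 mm high; origin at its underside. Leave alone.

How it is judged (in metres and radians):
On the way, in this order (a step that is already met when the one before it is completed fails the run):
1. the latch is pulled out (over 17 mm) while the coupler still sits on the ball (value of joint latch above 0.017 m and z of socket_center in the frame of ball_center below 0.01 m), for 0.1 s.
2. the coupler is lifted clear of the ball (z of socket_center in the frame of ball_center above 0.04 m), for 0.2 s.
At the end, for the whole second after the job is handed in: The coupler's socket centre is more than 70 mm above the ball's centre, steady (under 25 mm/s), held by the gripper's fingers on the drawbar, coupler or latch (over 2 N) and touching neither the ball mount nor a bystander (z of socket_center in the frame of ball_center above 0.07 m and linear speed of drawbar below 0.025 m/s and contact force between the fingers and drawbar above 2 N and contact force between drawbar and ball_mount below 0.2 N and contact force between drawbar and spray_can below 0.2 N and contact force between drawbar and grease_tub below 0.2 N and contact force between drawbar and ball_cap below 0.2 N and contact force between drawbar and spanner below 0.2 N); the arm keeps its last pose, push and grip.
It fails at once if the coupler or closed latch is wrenched or rammed against the ball (over 50 N) (contact force between drawbar and ball_mount above 50 N).
It fails at once if a bystander is moved by more than 20 mm (distance of any of grease_tub, spanner, ball_cap, spray_can from where it was at the start of the episode above 0.02 m).
It also fails if it takes over 38 s, if anything falls off the work surface, if the arm or the gripper's body presses on something with over 40 N, if the wrist force passes 120 N, or if a joint passes its speed limit or range.

## Working session

There is one attempt and no reset: what is moved stays moved. The work goes in short steps, Python scripts to look and compute and a tool call to move; the robot and the scene stay as the last step left them, time stands still between calls to the robot, and variables do not carry over. Pictures are saved under pics/ and viewed, at most 10 in all, crops included, and the job is handed in when it is done.

Besides the shell and the picture viewer there is one more tool, called after "Emit:" by a JSON object that holds its "name" and its "arguments". step_arm: Moves the arm, as the interface text tells. Its arguments: {"type":"object","properties":{"increments":{"type":"array","items":{"type":"array","items":{"type":"array","items":{"type":"number"}}}},"newtons":{"type":"number"}},"required":["increments"]}

```bash
mkdir -p pics; ls; cat > h.py <<'E'
import numpy as np, cv2
from cell import manip, optics, workorder
def pts(c):
    d=c["range_z"]; v,u=np.mgrid[:400,:640]; K=c["mtx"]
    p=np.stack([(u-K[0,2])/K[0,0]*d,(v-K[1,2])/K[1,1]*d,d,np.ones_like(d)],-1)
    return (p@np.asarray(c["cam_to_world"]).T)[...,:3]
def red(c):
    f=c["frame"]; h=cv2.cvtColor(f,cv2.COLOR_RGB2HSV)
    return ((h[...,0]<8)|(h[...,0]>172))&(h[...,1]>150)&(h[...,2]>70)
E
python3 - <<'E'
from h import *
ims=[]
for n in ("top","side"):
    c=optics.camera(n); np.savez(n+".npz",**c)
    cv2.imwrite(f"pics/{n}0.png",c["frame"][...,::-1])
    m=red(c); P=pts(c); q=P[m&(c["range_z"]>0)]
    print(n,m.sum(),q.mean(0) if len(q) else 0,np.percentile(q,[3,97],axis=0) if len(q) else 0, np.argwhere(m).mean(0))
print(manip.read_state())
E
```

```text
pics
top 21 [483.18326216  18.59728002  89.58727284] [[470.92075456  11.52606089  -2.05136079]
 [495.13152716  30.19127741 120.962504  ]] [206.0952381  286.47619048]
side 1503 [ 56.9736346  595.75699689  84.51632388] [[-47.99768007  11.28545204   9.87723346]
 [487.60133118 725.31628306 132.73866093]] [ 85.18762475 178.83898869]
{'clock': 0.1, 'joints': array([ 1.18339008e+00,  3.00433905e-01,  1.52151067e+00,  1.26277435e-05,
        1.32068527e+00, -6.65890307e-02]), 'qd': array([ 0.00041775, -0.00026774, -0.00234413, -0.00074347,  0.00073003,
        0.00138652]), 'effort': array([ 2.38920344e-03, -5.32648408e+01, -3.53279901e+01,  7.10353651e-02,
        2.35564588e-02, -8.15371391e-05]), 'eef_pos': array([173.42580976, 521.91804196, 404.13640712]), 'eef_rot': array([-3.14055858e+00, -8.12186603e-05,  2.82077226e+00]), 'wrist_force': array([ 0.32466947, -0.34921398, -0.23503429]), 'moment': array([ 0.01862883, -0.04504299, -0.01739954]), 'finger_force': 0.0, 'finger_gap': 94.4309277317298}
```

View pics/top0.png

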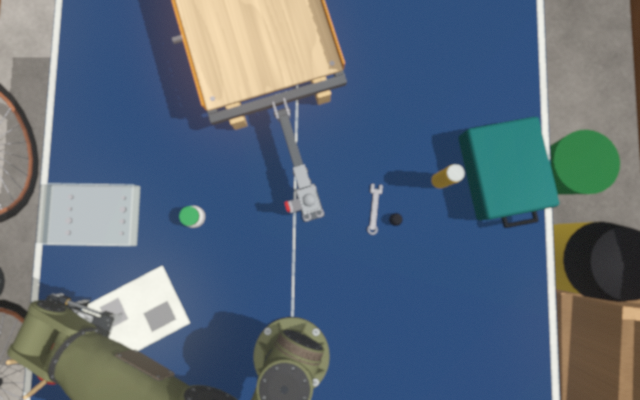

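View pics/side0.png

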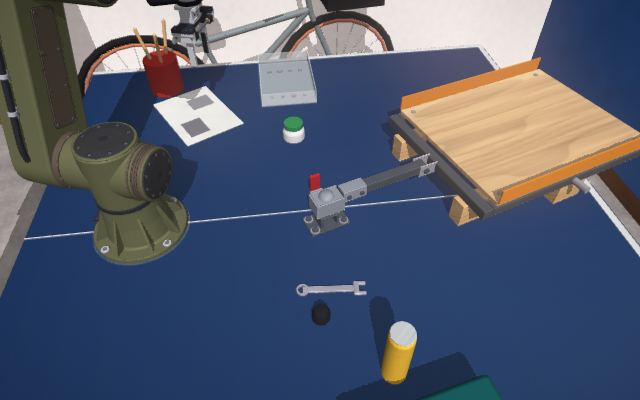

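The top view shows the coupler dome near (309,200), the red tab near (289,207) on its left, and the drawbar running up to (280,105). The side view shows the red tab at (315,183) behind the coupler, with the spanner, cap and can on the far side from the tab. Next I'll measure them.

```bash
python3 - <<'E'
from h import *
T=np.load("top.npz"); S=np.load("side.npz")
for n,c in(("top",T),("side",S)):
    P=pts(c); z=P[...,2]; v,u=np.mgrid[:400,:640]
    if n=="top": roi=(u>262)&(u<325)&(v>105)&(v<225); rr=(u>275)&(u<302)&(v>190)&(v<220)
    else: roi=(u>300)&(u<425)&(v>150)&(v<240); rr=(u>300)&(u<330)&(v>165)&(v<200)
    q=P[red(c)&rr]
    print(n,"tab",len(q),np.round(np.median(q,0)),np.round(np.percentile(q,[5,95],axis=0)).tolist())
    d=P[roi&(z>80)&(z<130)&~red(c)]
    # tube: farther x than coupler
    t=d[(d[:,0]>560)&(d[:,0]<760)]
    # top surface line
    k=np.polyfit(t[:,0],t[:,1],1); print(" tube",len(t),k,"yaw",np.arctan(k[0]), np.median(t[:,2]))
    dm=d[d[:,2]>106]; dm=dm[dm[:,0]<560]; print(" dome",len(dm),dm.mean(0), dm.max(0))
    h=d[(d[:,2]>96)&(d[:,2]<106)&(d[:,0]<560)]; print(" head top",len(h), cv2.minAreaRect(h[:,:2].astype(np.float32)))
    print(" cam",np.round(c["cam_to_world"][:3,3]),c["mtx"][0,0])
E
```

```text
top tab 21 [483.  18. 116.] [[472.0, 12.0, -1.0], [494.0, 30.0, 121.0]]
 tube 669 [   0.32672516 -218.08786321] yaw 0.31579145273194614 106.29727221697613
 dome 194 [515.27999049 -43.16981971 110.89923501] [559.02079605  18.31507338 123.60438544]
 head top 338 ((508.8243713378906, -32.915550231933594), (98.51333618164062, 94.57213592529297), 14.133926391601562)
 cam [ 383.  -77. 1385.] 408.4502209223618
side tab 155 [481.  13.  97.] [[469.0, 9.0, 71.0], [494.0, 19.0, 118.0]]
 tube 1022 [   0.3361083  -227.04888717] yaw 0.32424593846392397 103.68307150731704
 dome 172 [517.42614211 -43.04224818 109.71049576] [559.8641118   24.25465884 118.391614  ]
 head top 426 ((505.88580322265625, -26.095413208007812), (97.66398620605469, 103.02006530761719), 16.168575286865234)
 cam [ 387. -882.  948.] 457.4416334534227
```

Emit:
{"name": "step_arm", "arguments": {"increments": [[[0,0,-0.16,0,0,0,-1],[0,0,-0.16,0,0,0,-1],[0,0,-0.16,0,0,0,-1],[0,0,-0.16,0,0,0,-1],[0,0,-0.15,0,0,0,-1]]]}}

```text
clock: 0.6
eef_pos: [173.4, 521.9, 404.3]
eef_rot: [-3.141, -0.0, -2.837]
wrist_force: [0.1, -0.5, -0.4]
finger_gap: 94.3
finger_force: 0.0
```

```bash
cat >> h.py <<'E'
from scipy.spatial.transform import Rotation as Ro
def togo(target,s=None):
    s=s or manip.read_state(); R=Ro.from_euler("xyz",s["eef_rot"])
    return R.inv().apply(np.array(target)-s["eef_pos"])/40
E
python3 - <<'E'
from h import *
s=manip.read_state(); print(s["eef_pos"],s["eef_rot"],s["joints"],togo([440,16,400]))
E
```

```text
[173.41047716 521.91632598 404.30044754] [-3.14102110e+00 -4.32474271e-04 -2.83670510e+00] [ 1.18342051e+00  3.00239116e-01  1.52137565e+00 -3.29160936e-05
  1.32069391e+00 -6.92255335e-01] [ -2.56068746 -14.06519304   0.1144428 ]
```

Emit:
{"name": "step_arm", "arguments": {"increments": [[[0,0,0,-0.18,-0.95,0,-1],[0,0,0,-0.18,-0.95,0,-1],[0,0,0,-0.18,-0.95,0,-1],[0,0,0,-0.18,-0.95,0,-1],[0,0,0,-0.18,-0.95,0,-1]]]}}

```text
clock: 1.1
eef_pos: [264.3, 349.6, 404.5]
eef_rot: [-3.141, -0.0, -2.842]
wrist_force: [0.7, -0.4, -0.6]
finger_gap: 94.3
finger_force: 0.0
```

Emit:
{"name": "step_arm", "arguments": {"increments": [[[0,0,0,-0.18,-0.95,0,-1],[0,0,0,-0.18,-0.95,0,-1],[0,0,0,-0.18,-0.95,0,-1],[0,0,0,-0.18,-0.95,0,-1],[0,0,0,-0.18,-0.95,0,-1]]]}}

```text
clock: 1.6
eef_pos: [354.7, 178.6, 404.6]
eef_rot: [3.142, 0.0, -2.842]
wrist_force: [0.8, -0.0, -0.2]
finger_gap: 94.3
finger_force: 0.0
```

Emit:
{"name": "step_arm", "arguments": {"increments": [[[0,0,0,-0.18,-0.95,0,-1],[0,0,0,-0.18,-0.95,0,-1],[0,0,0,-0.18,-0.95,0,-1],[0,0,0,-0.18,-0.95,0,-1],[0,0,0,0,0,0,-1]]]}}

```text
clock: 2.1
eef_pos: [428.0, 40.5, 404.3]
eef_rot: [-3.141, -0.001, -2.846]
wrist_force: [-0.2, 0.3, -0.1]
finger_gap: 94.1
finger_force: 0.0
```

```bash
python3 - <<'E'
from h import *
c=optics.camera("wrist"); np.savez("w1.npz",**c); cv2.imwrite("pics/w1.png",c["frame"][...,::-1])
s=manip.read_state(); print(s["eef_pos"],s["eef_rot"],s["joints"])
P=pts(c); m=red(c)&(c["range_z"]>0); q=P[m]; print(len(q),np.percentile(q,[3,50,97],axis=0).round(1), np.argwhere(m).mean(0))
E
```

```text
[427.25306702  42.00913084 404.21638788] [ 3.14136133e+00 -9.47411633e-04 -2.84506212e+00] [ 1.26599452e-02  2.75479496e-02  1.83908547e+00 -4.52296795e-05
  1.27593351e+00 -1.85465364e+00]
621 [[466.    9.1  71. ]
 [476.1  16.2 114.1]
 [493.5  23.8 117.1]] [242.88405797 280.53301127]
```

View pics/w1.png

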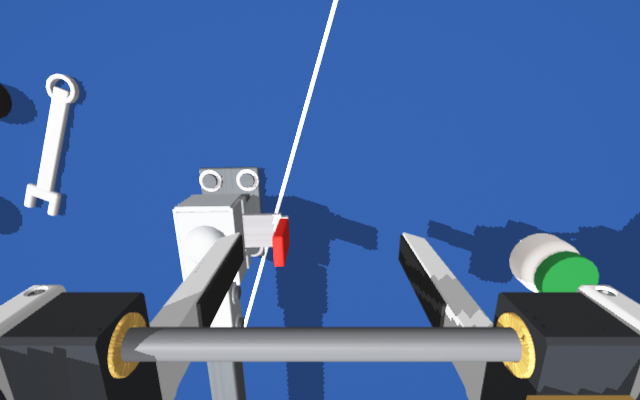

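The wrist view shows the red tab at (281,243) between the opened fingers' lines, with the dome at (207,240) to its left. The gap between tab and shell is free.

```bash
python3 - <<'E'
from h import *
c=np.load("w1.npz"); P=pts(c); m=red(c)&(c["range_z"]>0)
q=P[m]; t=q[q[:,2]>112]; print("tabtop",len(t),t.mean(0),cv2.minAreaRect(t[:,:2].astype(np.float32)))
f=q[(q[:,2]<108)&(q[:,2]>75)]; print("face",len(f),f.mean(0)if len(f) else 0)
# dome
v,u=np.mgrid[:400,:640]; d=P[(u>170)&(u<240)&(v>190)&(v<262)&~m]; 
dm=d[(d[:,2]>106)&(d[:,2]<120)]; print("dome",len(dm),dm.mean(0),dm.max(0),cv2.minEnclosingCircle(dm[:,:2].astype(np.float32)))
h=d[(d[:,2]>97)&(d[:,2]<104)]; print("head",len(h),cv2.minAreaRect(h[:,:2].astype(np.float32)))
# tab base plate/ axis from tab to dome
for yaw in(.28,.3,.32): print(yaw, t.mean(0)[:2]-dm.mean(0)[:2], 70*np.array([-np.sin(yaw),np.cos(yaw)]))
E
```

```text
tabtop 333 [480.02249421  16.05029786 115.67439631] ((480.4549865722656, 16.226364135742188), (29.654911041259766, 10.029433250427246), 15.72079086303711)
face 212 [472.79936013  16.39564939  92.94845623]
dome 645 [498.27544329 -54.81436019 109.18919234] [517.87049953 -41.74259663 112.29886347] ((500.4203796386719, -52.96342086791992), 17.824447631835938)
head 1834 ((492.176025390625, -53.96061325073242), (56.65297317504883, 56.50006866455078), 17.96728515625)
0.28 [-18.25294908  70.86465805] [-19.3448954   67.27388068]
0.3 [-18.25294908  70.86465805] [-20.68641447  66.87355424]
0.32 [-18.25294908  70.86465805] [-22.01965924  66.44647927]
```

```bash
python3 -c "
from h import *
print(togo([480.5,16.2,350]),togo([480.5,16.2,283]))"
```

```text
[-1.08582105 -1.0063553   1.35414883] [-1.08740797 -1.00674277  3.02914803]
```

Emit:
{"name": "step_arm", "arguments": {"increments": [[[0,0,0,-0.54,-0.5,0.4,0.1],[0,0,0,-0.55,-0.5,0.4,0.2],[0,0,0,0,0,0.3,0.2],[0,0,0,0,0,0,0.2],[0,0,0,0,0,0,0.2]]]}}

```text
clock: 2.65
eef_pos: [479.7, 18.9, 361.0]
eef_rot: [3.141, -0.0, -2.841]
wrist_force: [-0.1, 0.3, 0.5]
finger_gap: 57.3
finger_force: 0.0
```

```bash
python3 - <<'E'
from h import *
s=manip.read_state(); print(s["finger_gap"],s["eef_pos"],togo([480.5,16.2,283],s))
c=optics.camera("wrist"); cv2.imwrite("pics/w2.png",c["frame"][...,::-1])
P=pts(c); q=P[red(c)]; t=q[q[:,2]>110]; print(len(t),cv2.minAreaRect(t[:,:2].astype(np.float32)) if len(t) else 0)
E
```

```text
57.289767842765116 [479.67048743  18.87501867 360.96616358] [-5.45073263e-04 -7.04303976e-02  1.94913912e+00]
518 ((448.4651794433594, 5.739458084106445), (96.41449737548828, 9.690289497375488), 17.249431610107422)
```

View pics/w2.png

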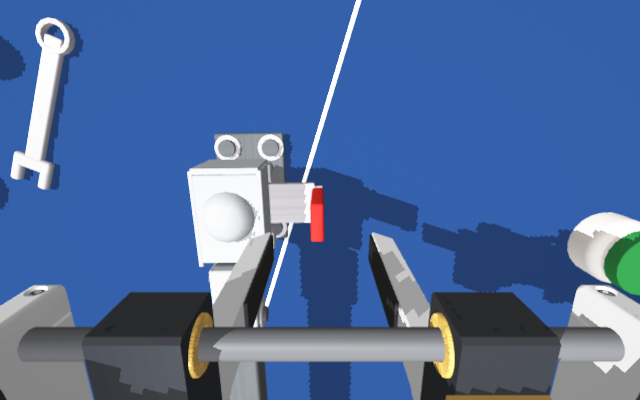

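The tab (317,215) lies centred between the fingertips (272 and 372), with the inner finger just clear of the shell. I'll narrow the gap and then descend.

Emit:
{"name": "step_arm", "arguments": {"increments": [[[0,0,0,0,-0.07,0,0.25],[0,0,0,0,0,0,0.25],[0,0,0,0,0,0,0.25],[0,0,0,0,0,0.4,0.25],[0,0,0,0,0,0,0.25]]]}}

```text
clock: 3.2
eef_pos: [480.7, 15.4, 343.5]
eef_rot: [3.141, -0.002, -2.842]
wrist_force: [0.5, -0.2, -0.1]
finger_gap: 35.1
finger_force: 0.0
```

```bash
python3 -c "
from h import *
s=manip.read_state(); print(s['finger_gap'],s['wrist_force'],s['eef_pos'],togo([480.5,16.2,283],s))"
```

```text
35.08092483630219 [ 0.4680016  -0.2119579  -0.07517592] [480.72520735  15.40310013 343.45187713] [-0.00377278  0.0195182   1.51130798]
```

Emit:
{"name": "step_arm", "arguments": {"increments": [[[0,0,0,0,0,0.4,0.25],[0,0,0,0,0,0.4,0.25],[0,0,0,0,0,0.4,0.25],[0,0,0,0,0.02,0.31,0.25],[0,0,0,0,0,0,0.25]]]}}

```text
clock: 3.7
eef_pos: [480.6, 16.2, 283.3]
eef_rot: [3.141, -0.002, -2.842]
wrist_force: [-0.7, -0.5, 0.4]
finger_gap: 35.5
finger_force: 0.0
```

Emit:
{"name": "step_arm", "arguments": {"increments": [[[0,0,0,0,0,0,1],[0,0,0,0,0,0,1],[0,0,0,0,0,0,1],[0,0,0,0,0,0,1],[0,0,0,0,0,0,1]]], "newtons": 40}}

```text
clock: 4.2
eef_pos: [480.9, 16.2, 284.7]
eef_rot: [-3.141, 0.001, -2.841]
wrist_force: [-0.9, 1.7, 3.8]
finger_gap: 9.8
finger_force: 40.0
```

```bash
python3 -c "
from h import *
s=manip.read_state(); print(s)
c=optics.camera('side');cv2.imwrite('pics/s3.png',cv2.resize(c['frame'][110:270,220:440,::-1],None,fx=3,fy=3))"
```

```text
{'clock': 4.2, 'joints': array([-4.24032978e-02,  2.90825401e-01,  1.83741435e+00,  5.95805986e-05,
        1.01244268e+00, -1.91335135e+00]), 'qd': array([-0.00176842,  0.00160187,  0.00051335, -0.00172972,  0.00037915,
        0.00058898]), 'effort': array([ -1.11496657, -45.65876484, -28.69304895,  -0.16891833,
         0.07243152,   0.33892376]), 'eef_pos': array([480.93806095,  16.23095047, 284.70792823]), 'eef_rot': array([-3.14133454e+00,  8.74321567e-04, -2.84147236e+00]), 'wrist_force': array([-0.93785883,  1.67430863,  3.84988366]), 'moment': array([ 0.32942502, -0.00971539,  0.34551411]), 'finger_force': 39.98825669288635, 'finger_gap': 9.834537162136652}
```

View pics/s3.png

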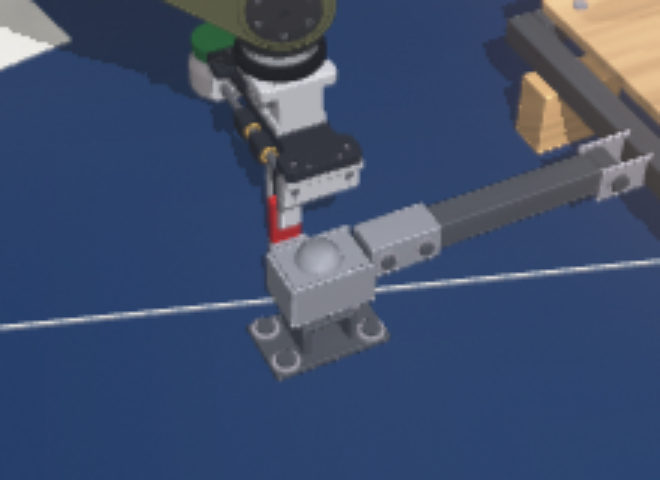

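The crop shows the fingers closed on the red tab (285,215), with the coupler still seated. Now I pull along tool +y, which is trailer +y.

Emit:
{"name": "step_arm", "arguments": {"increments": [[[0,0,0,0,0.13,0,1],[0,0,0,0,0.13,0,1],[0,0,0,0,0.13,0,1],[0,0,0,0,0.1,0,1],[0,0,0,0,0,0,1]]]}}

```text
clock: 4.75
eef_pos: [475.0, 35.0, 284.6]
eef_rot: [-3.14, 0.0, -2.841]
wrist_force: [1.0, -7.7, 4.0]
finger_gap: 9.8
finger_force: 40.0
```

Emit:
{"name": "step_arm", "arguments": {"increments": [[[0,0,0,0,0.03,0,1],[0,0,0,0,0,0,1]]]}}

```text
clock: 4.95
eef_pos: [474.7, 35.9, 284.6]
eef_rot: [-3.14, 0.0, -2.842]
wrist_force: [0.5, -8.9, 5.1]
finger_gap: 9.6
finger_force: 40.0
```

```bash
python3 -c "
from h import *
s=manip.read_state(); print(s['eef_pos'],s['wrist_force'],s['finger_gap'], Ro.from_euler('xyz',s['eef_rot']).inv().apply(s['eef_pos']-np.array([480.9,16.2,284.7])))
c=optics.camera('top');P=pts(c);q=P[red(c)];q=q[(abs(q[:,0]-480)<40)&(abs(q[:,1]-30)<40)];print(len(q),q.mean(0))
c=optics.camera('side');cv2.imwrite('pics/s4.png',cv2.resize(c['frame'][110:270,220:440,::-1],None,fx=3,fy=3))"
```

```text
[474.72847713  35.86853951 284.56485725] [ 0.46512783 -8.8508601   5.09567043] 9.596700147382304 [ 0.08387921 20.61407308  0.10178378]
0 [nan nan nan]<string>:4: RuntimeWarning: Mean of empty slice.
  ret = um.true_divide(
```

View pics/s4.png

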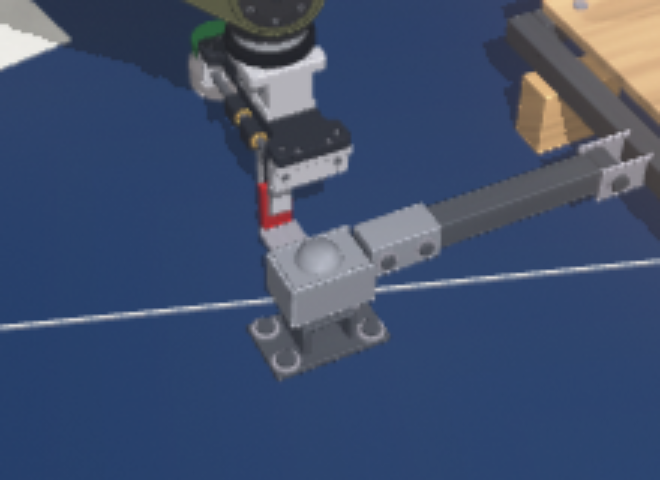

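The latch plate is now visible between tab and shell (285,235), and the coupler is still seated. The tab has moved 20.6 mm so far. I'll take up the last bit until the force shows the stop.

Emit:
{"name": "step_arm", "arguments": {"increments": [[[0,0,0,0,0.03,0,1],[0,0,0,0,0,0,1],[0,0,0,0,0.02,0,1],[0,0,0,0,0,0,1]]]}}

```text
clock: 5.45
eef_pos: [474.2, 37.6, 284.6]
eef_rot: [-3.14, 0.0, -2.842]
wrist_force: [1.0, -8.6, 4.7]
finger_gap: 9.8
finger_force: 40.0
```

Emit:
{"name": "step_arm", "arguments": {"increments": [[[0,0.025,0,-0.1,0,-0.15,1],[0,0.025,0,-0.1,0,-0.15,1],[0,0,0,0,0,0,1]]]}}

```text
clock: 5.75
eef_pos: [482.0, 40.0, 296.1]
eef_rot: [-3.14, -0.041, -2.842]
wrist_force: [2.2, -11.3, -5.0]
finger_gap: 9.9
finger_force: 40.0
```

Emit:
{"name": "step_arm", "arguments": {"increments": [[[0,0.05,0,-0.2,0,-0.3,1],[0,0.05,0,-0.2,0,-0.3,1],[0,0.05,0,-0.2,0,-0.3,1],[0,0,0,0,0,0,1]]]}}

```text
clock: 6.15
eef_pos: [507.7, 48.0, 330.4]
eef_rot: [-3.14, -0.161, -2.842]
wrist_force: [-0.5, -8.7, -5.5]
finger_gap: 9.9
finger_force: 40.0
```

Emit:
{"name": "step_arm", "arguments": {"increments": [[[0,0.05,0,-0.2,0,-0.3,1],[0,0.05,0,-0.2,0,-0.3,1],[0,0.05,0,-0.2,0,-0.3,1],[0,0.025,0,-0.1,0,-0.15,1],[0,0,0,0,0,0,1]]]}}

```text
clock: 6.65
eef_pos: [541.9, 58.6, 364.9]
eef_rot: [-3.14, -0.299, -2.843]
wrist_force: [-4.3, -10.3, -3.7]
finger_gap: 9.8
finger_force: 40.0
```

Emit:
{"name": "step_arm", "arguments": {"increments": [[[0,0,0,0,0,0,1],[0,0,0,0,0,0,1],[0,0,0,0,0,0,1]]]}}

```text
clock: 6.95
eef_pos: [541.5, 58.4, 364.4]
eef_rot: [-3.14, -0.298, -2.843]
wrist_force: [-3.0, -9.7, -3.8]
finger_gap: 9.4
finger_force: 40.0
```

```bash
python3 - <<'E'
from h import *
s=manip.read_state(); R=Ro.from_euler("xyz",s["eef_rot"])
print("grip",s["eef_pos"]+R.apply([0,0,180]), s["qd"],s["wrist_force"],s["finger_force"])
c=optics.camera('side');cv2.imwrite('pics/s5.png',cv2.resize(c['frame'][70:270,200:460,::-1],None,fx=3,fy=3))
P=pts(c); f=c["frame"].astype(int); v,u=np.mgrid[:400,:640]
z=P[...,2]; d=P[(np.abs(P[...,0]-505)<20)&(np.abs(P[...,1]+53)<18)&(z>60)]; print(len(d),np.percentile(d[:,2],[50,90,97]))
E
```

```text
grip [491.16515854  42.52739095 192.35994562] [-0.00058458 -0.00063283 -0.00050962  0.00059352  0.00143162  0.00029202] [-2.97798723 -9.74659759 -3.84614312] 39.98249351978302
327 [193.93366917 202.25783924 311.48955507]
```

View pics/s5.png

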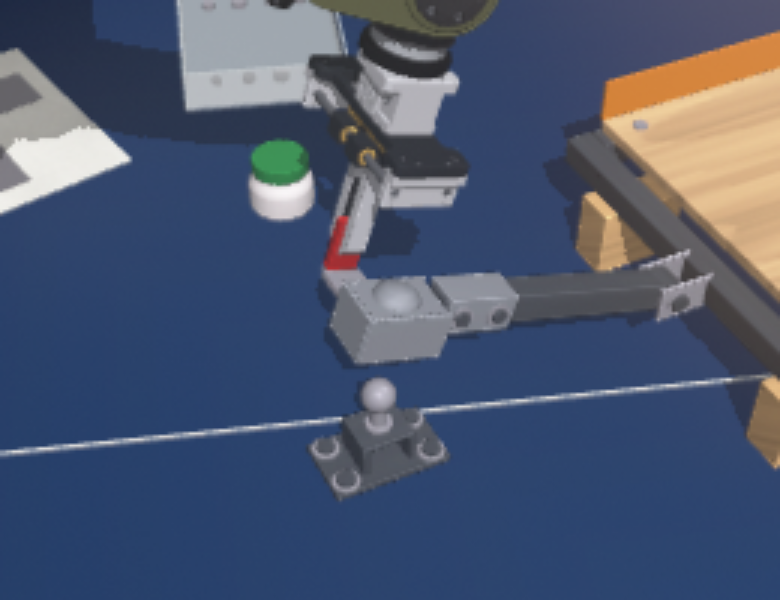

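The coupler hangs about 88 mm above its seat, with the bare ball at (378,395) below it. The tab is held and the arm is at rest, so I'm handing in.

```bash
python3 -c "
from cell import workorder
print(workorder.sign_off())"
```

```text
the job is handed in; nothing more can be done
None
```

The latch was pulled fully out (about 22 mm) before lifting, and the coupler was held steady by its tab about 88 mm above the ball when I handed the job in at about 7 s; `sign_off()` returned no verdict.

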